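# Load and lock the ornament polishing tumbler

## Task

Load the polishing tumbler: first take any jars off its cover and stand them upright in the red tray, then unlock the cover with a quarter turn anticlockwise (seen from above), lift it off and lay it flat, right side up, in the middle of the cork pad. Put every gold ornament from the newspaper into the bowl while the cover lies on the pad, then put the cover back on and turn it clockwise under the lugs until it stops. The turquoise ornament stays on the newspaper, and everything else on the table stays where it is.

Things in the scene. Friction and masses are not known exactly. Their poses are not given: they have to be found in the camera images.
- tumbler: Tumbler, fixed: blue round bowl, outer diameter 190 mm, inner 164 mm, rim 80 mm above the table, inner floor 12 mm above it. Origin: on the bowl's axis at table level. Two steel lugs stand outside the rim, on facing sides, 95 to 121 mm from the axis. A grey control box, 50 by 90 mm and 45 mm high, is at its own x = -125 mm. Yaw up to 0.4 either way.
- bowl (a point): Centre of the bowl's inner floor, 12 mm above the table.
- lug_a (a point): Middle of one lug's roof (underside 91.5 mm, top 97.5 mm above the table). Each roof spans from 9 degrees clockwise to 65 degrees anticlockwise of the tumbler's +x (or -x), closed by a stop at the clockwise end; a second stop post, 92 mm high, stands at 117 degrees anticlockwise.
- cover: Grey bayonet cover, about 0.45 kg, loose. Origin: centre of its underside, z up. Black plug 155 mm diameter, tapered to 142 below, z 0 to 10 mm, fits the bowl with 4.5 mm play; disc 180 mm diameter, z 10 to 20 mm, rests on the rim (origin then 70 mm above the table). Two yellow ears, 18 mm wide, at own +x and -x reach 108 mm from the axis, z 11 to 18 mm.
- handle (a point): Middle of the top of the cover's black fin handle, on the cover's axis 56 mm above its origin. The fin is 90 mm long (cover's x), 20 mm wide (cover's y) and 36 mm tall: grip it across its width from above. Nothing else tall is on the cover but the jars.
- lug_b (a point): Middle of the other lug's roof. Locked, the cover's x axis is within 0.1 rad of the tumbler's x (either way round) and turns clockwise no further. Turned anticlockwise the ears leave the roofs at about 1.24 rad and meet the stop posts at about 1.85 rad: it lifts off, and goes on, best at 1.57 rad. Only light friction resists turning.
- jar_green: Glue jar, solid to the touch, green cap: round, 51 mm diameter, 65 mm tall (cap is the top 17 mm), 0.15 kg. Stands upright on the cover beside the handle, its axis about 62 mm from the cover's axis, or is absent. Origin: centre of its underside, z up.
- jar_white: Glue jar, solid to the touch, white cap: round, 51 mm diameter, 65 mm tall (cap is the top 17 mm), 0.15 kg. Stands upright on the cover beside the handle, its axis about 62 mm from the cover's axis, or is absent. Origin: centre of its underside, z up.
- jar_tray: Red shallow open tray, fixed, 90 mm (own x) by 220 mm (own y), 16 mm high, wall and floor 4 to 5 mm thick. Origin: centre of its underside.
- cork_pad: Cork pad, fixed, 240 mm square, 4 mm thick, for the cover. Origin: centre of its underside. It is on the other side of the tumbler from the newspaper; which side varies.
- paper_mat: Folded newspaper, fixed, 250 mm square, 4 mm thick, with the ornaments on it. Origin: centre of its underside.
- gold_1: Gold-coloured ornament to be polished: flat bar with round ends, 96 mm long (own x) by 40 mm wide (own y), 12 mm thick with a 2 mm boss on top, 0.12 kg. Lies flat on the newspaper, at any yaw, or is absent. Origin: centre of its underside, z up.
- gold_2: Gold-coloured ornament to be polished: flat bar with round ends, 96 mm long (own x) by 40 mm wide (own y), 12 mm thick with a 2 mm boss on top, 0.12 kg. Lies flat on the newspaper, at any yaw, or is absent. Origin: centre of its underside, z up.
- gold_3: Gold-coloured ornament to be polished: flat bar with round ends, 96 mm long (own x) by 40 mm wide (own y), 12 mm thick with a 2 mm boss on top, 0.12 kg. Lies flat on the newspaper, at any yaw, or is absent. Origin: centre of its underside, z up.
- enamel: Turquoise enamelled ornament, same shape and size as the gold ones (96 by 40 by 14 mm), among them on the newspaper; not to be polished. Origin: centre of its underside.
- pink_dish: Bystander, leave alone. Pink dish of sequins, 84 mm across, 22 mm high. Origin: centre of its underside.
- tape_roll: Bystander, leave alone. Roll of brown tape lying flat, 84 mm across, 24 mm high. Origin: centre of its underside.
- glue_bottle: Bystander, leave alone. Upright glue bottle, 52 mm across, 90 mm tall. Origin: centre of its underside.
- brush: Bystander, leave alone. Brush lying on the table near the robot, 170 mm long.
- bangle_a: Bystander, leave alone. Gold bangle lying flat on the right, 80 mm across, 12 mm high. Origin: centre of its underside.
- bangle_b: Bystander, leave alone. Gold bangle lying flat near the robot, 80 mm across, 12 mm high. Origin: centre of its underside.

How it is judged:
By the outcome, as a careful person would: the job done as asked, in the order asked, and still so for the second after the job is handed in, with the robot touching nothing.
Of jar_green, jar_white only 1 to 2 are there at a start; the rules pass over those that are not, and their reading is None.
Of gold_1, gold_2, gold_3 only 2 to 3 are there at a start; the rules pass over those that are not, and their reading is None.
At some moment in a run one of gold_1, gold_2, gold_3 may be knocked a few centimetres aside while the robot is not near it.
It also fails if it takes over 210 s, if anything falls off the work surface, if the arm or the gripper's body presses on something with over 40 N, if the wrist force passes 120 N, or if a joint passes its speed limit or range.

## Robot

A 7-joint arm with a two-finger parallel gripper is mounted at the origin on the work surface. World frame = base frame: x ahead of the robot, y to its left, z up, the work surface at z = 0. Lengths are in mm, angles in rad, forces in N, time in s.
With the tool pointing down it reaches from about 425 to 950 mm from the base axis. Payload 16.7 kg.
Tool frame: the origin (TCP) lies midway between the tips of the shut fingers; the grasp point (between the pads) lies 19 mm behind it; z points along the fingers, y is the line along which they close (so a half turn about z gives the same grasp; the last joint's range is limited). The gripper opens to 94 mm and grips with 3 to 60 N. Pads are 16 mm wide; open, the fingers measure 119 mm over their backs; the gripper's body (75 mm by 177 mm) begins 78 mm behind the grasp point.
Start: joints at [-1.464, 0.426, 0.074, 1.606, -0.034, 1.111, -0.067], TCP at [171.446, 652.824, 184.367] pointing down, gripper open.
Joint ranges: [-2.85, 2.85], [-0.5, 2.14], [-1.23, 1.37], [0.21, 2.46], [-1.02, 4.16], [0.16, 2.05], [-2.73, 2.73]. Speed limits (rad/s): [1.89, 1.89, 2.39, 2.39, 3.01, 3.01, 3.01].

## Interface

Orientations are given as a unit quaternion [x, y, z, w].
In Python, from workcell import manip, eyes gives the robot as it stands (manip), with the cameras (eyes).
- The arm moves only by the tool send_path, called after ">>>" as name(argument=value, ...), one argument or row to a line, values as JSON. Schema: {"type":"object","properties":{"ticks":{"type":"array","items":{"type":"array","items":{"type":"number"},"minItems":5,"maxItems":5},"minItems":1,"maxItems":20},"clamp_n":{"type":"number"},"only":{"type":"string"},"quiet":{"type":"boolean"},"lines":{"type":"string"}},"required":["ticks"],"additionalProperties":false}. ticks is a list of rows, 1 to 20 of them, each of 5 numbers: the finger opening in mm, then dx, dy, dz in units of 25 mm, then a turn about the tool's z in units of 0.1 rad; each row shifts and turns the commanded pose from where the row before left it, along the tool's axes as they then stand; what a row does not reach is not made up. A row lasts 1/8 s, in which the tool goes at most 62.5 mm and 0.188 rad, less where a joint would pass 70% of its speed; a pose out of reach is approached as far as the arm can. The fingers move at their own pace and stop on an object; clamp_n is the grip in N (left out, the last holds). Time passes only in rows, so rows that do not move let the fingers close. The tool returns the time, the measured TCP pose, the force, the opening and the grip force at its end. only (a regular expression) keeps the lines of the reply that match it, lines (a string "A,B") keeps lines A to B, and quiet returns only ok. Input that does not fit is refused with a message, and nothing moves.
- manip.observe(): the state, without advancing time (a new reading comes with each control period).
- eyes.capture(name): name is "side" or "top"; returns the picture (400x640x3 uint8, blue, green, red); there is no depth.
- eyes.calibration(name): a dict with "fx", "fy", "cx", "cy" (pixels), "R" (3x3) and "t" (3): a world point X has camera coordinates R X + t. Camera axes: x right, y down, z forward; pixel columns grow to the right and rows downward; lengths in mm; the calibration is good to about 2 mm. A picture is of the moment at which its call begins. calibration takes no time and is no camera call.
- manip.sign_off(): hands the job in; it is judged then, once.
The state is a dict: "time_s": time; "joint_pos": joint angles; "joint_velocities": joint speeds; "joint_efforts": joint torques, N m; "tool_pos": TCP position; "eef_rot": TCP orientation; "contact_force": force on the tool from outside, world axes, zero at the start; "ft_torque": the same for the moment, N m; "width": finger opening in mm; "grasp_force": force on a finger pad.
Only numpy, scipy, OpenCV 4.12 (cv2) and the standard library are available. Lean on these libraries where they do the work, as an engineer would, in place of code of your own. Each camera call takes 0.05 s, during which the arm holds its last target. There are 200 camera calls.

## Working session

There is one attempt and no reset: what is moved stays moved. The work goes in short steps, Python scripts to look and compute and a tool call to move; the robot and the scene stay as the last step left them, time stands still between calls to the robot, and variables do not carry over. Pictures are saved under pics/ and viewed, at most 14 in all, crops included, and the job is handed in when it is done.

```bash
ls; mkdir -p pics
```

Run:
```python
from workcell import manip, eyes
import cv2
for n in("top","side"):
    cv2.imwrite(f"pics/{n}0.png",eyes.capture(n)); c=eyes.calibration(n); print(n,c)
print(manip.observe())
```

```text
pics
workcell.py
top {'fx': 436.85139515432036, 'fy': 436.85139515432036, 'cx': 318.16649109705213, 'cy': 199.9960668380856, 'R': array([[-0.02404171, -0.99964372, -0.01159424],
       [-0.9797739 ,  0.02586528, -0.19842906],
       [ 0.19865825,  0.00658916, -0.98004667]]), 't': array([  19.00154256,  510.36186972, 1251.25770955])}
side {'fx': 389.25957705714086, 'fy': 389.25957705714086, 'cx': 327.7046573249313, 'cy': 205.41770500244485, 'R': array([[-0.97930892, -0.20234072,  0.00350427],
       [-0.13636608,  0.64700596, -0.7501917 ],
       [ 0.14952704, -0.73514728, -0.66121111]]), 't': array([504.32385401, 160.16846773, 974.26252349])}
{'time_s': 0.1, 'joint_pos': array([-1.46348728,  0.42665612,  0.07385368,  1.60652197, -0.03410753,
        1.11079413, -0.06710301]), 'joint_velocities': array([ 0.00134334,  0.00017426, -0.00061947, -0.00194547, -0.00125394,
        0.00076743,  0.00046171]), 'joint_efforts': array([ 7.18737152e-03, -9.37473679e+01,  3.67714427e+00, -4.55039620e+01,
       -4.85248771e-02,  1.68952328e-02,  1.17160971e-04]), 'tool_pos': array([171.36882096, 652.46315706, 183.76384989]), 'eef_rot': array([ 1.28070766e-01,  9.91764874e-01, -5.58984205e-04, -3.64130903e-05]), 'contact_force': array([-0.17694791, -0.01609492,  0.20969791]), 'ft_torque': array([ 0.02976502,  0.01879546, -0.03928109]), 'grasp_force': 0.0, 'width': 93.97059176412188}
```

View pics/top0.png

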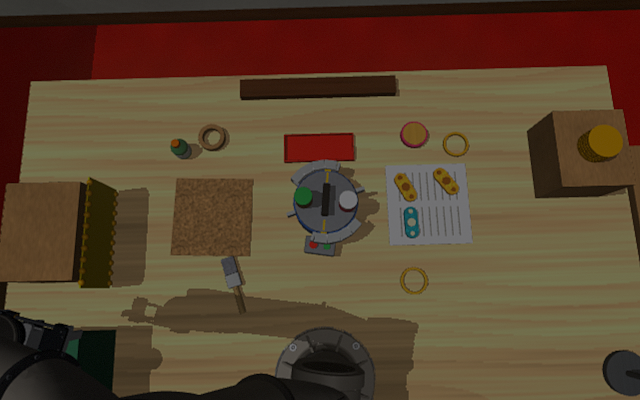

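View pics/side0.png

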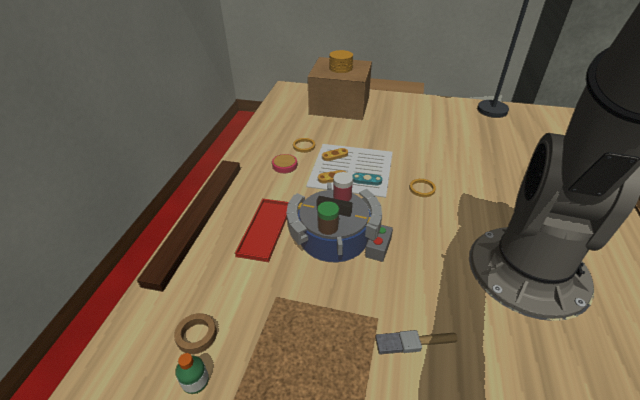

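Create h.py:
```python
from workcell import manip, eyes
import cv2, numpy as np
from scipy.spatial.transform import Rotation as Rn
def ray(n,u,v):
    c=eyes.calibration(n); R=c["R"]; return -R.T@c["t"], R.T@np.array([(u-c["cx"])/c["fx"],(v-c["cy"])/c["fy"],1])
def at(n,u,v,z):
    C,d=ray(n,u,v); return C+d*(z-C[2])/d[2]
def tri(a,b):
    (C,d),(E,e)=ray("top",*a),ray("side",*b)
    s=np.linalg.lstsq(np.c_[d,-e],E-C,rcond=None)[0]; p,q=C+d*s[0],E+e*s[1]
    return (p+q)/2,np.linalg.norm(p-q)
def proj(n,X):
    c=eyes.calibration(n); p=c["R"]@np.array(X,float)+c["t"]; return c["fx"]*p[0]/p[2]+c["cx"],c["fy"]*p[1]/p[2]+c["cy"]
def blobs(im,lo,hi,box,amin=8):
    x0,y0,x1,y1=box; m=cv2.inRange(cv2.cvtColor(im,cv2.COLOR_BGR2HSV),np.array(lo),np.array(hi))
    k=np.zeros_like(m);k[y0:y1,x0:x1]=m[y0:y1,x0:x1]
    n,l,s,c=cv2.connectedComponentsWithStats(k)
    return [(s[i,4],c[i],l==i) for i in sorted(range(1,n),key=lambda i:-s[i,4]) if s[i,4]>=amin]
def axis(mask,n,z):
    """centre, long-axis yaw and size on plane z"""
    c=max(cv2.findContours(mask.astype(np.uint8),cv2.RETR_EXTERNAL,cv2.CHAIN_APPROX_NONE)[0],key=len)[:,0]
    p=np.array([at(n,u,v,z)[:2] for u,v in c],np.float32)
    (x,y),(w,h),a=cv2.minAreaRect(p); a=np.radians(a)
    if h>w: a+=np.pi/2;w,h=h,w
    return round(x,1),round(y,1),round((a+np.pi/2)%np.pi-np.pi/2,3),round(w),round(h)
def go(x,y,z,yaw):
    """shift in tool axes to reach TCP x,y,z with finger-closing line (tool y) at world yaw"""
    o=manip.observe(); R=Rn.from_quat(o["eef_rot"]).as_matrix(); d=R.T@(np.array([x,y,z])-o["tool_pos"])
    c=np.arctan2(R[1,1],R[0,1]); t=-((yaw-c+np.pi/2)%np.pi-np.pi/2)
    return "d",d.round(1),"turn",round(t,3),"q7",round(o["joint_pos"][6],2),"yaw",round(c,3)
```

Run:
```python
from h import *
t=cv2.imread("pics/top0.png")
s=cv2.imread("pics/side0.png")
a=cv2.resize(t[140:265,270:480],None,fx=3.8,fy=3.8,interpolation=cv2.INTER_CUBIC);cv2.imwrite("pics/top0z.png",a)
for n,im,box in(("top",t,(380,160,480,250)),("side",s,(305,140,400,195))):
    for nm,lo,hi in(("gold",(15,120,90),(32,255,255)),("enam",(80,80,60),(100,255,255))):
        for A,c,m in blobs(im,lo,hi,box,15): print(n,nm,A,c.round(1),axis(m,n,16))
for nm,lo,hi in(("green",(50,90,40),(75,255,255)),):
    for A,c,m in blobs(t,lo,hi,(280,170,370,240)): print(nm,A,c.round(1),axis(m,"top",155))
    for A,c,m in blobs(s,lo,hi,(280,170,370,240)): print(nm,A,c.round(1))
for A,c,m in blobs(t,(0,0,120),(179,50,255),(335,185,362,215)): print("white",A,c.round(1),axis(m,"top",155))
for A,c,m in blobs(t,(0,150,80),(8,255,255),(275,125,365,170),50): print("tray",A,c.round(1),axis(m,"top",16))
for A,c,m in blobs(t,(5,60,50),(20,200,255),(165,170,260,262),500): print("pad",A,c.round(1),axis(m,"top",4))
for A,c,m in blobs(t,(0,0,0),(179,255,40),(310,170,345,230),50): print("fin",A,c.round(1),axis(m,"top",126))
for A,c,m in blobs(t,(15,90,90),(35,255,255),(310,160,345,245),3): print("ear",A,c.round(1),axis(m,"top",88))
```

```text
top gold 283 [405.5 186.8] (553.3, -263.1, np.float64(0.476), 93, 40)
top gold 277 [445.9 180.7] (568.4, -388.4, np.float64(0.635), 93, 38)
top enam 275 [411.  222.1] (442.8, -272.4, np.float64(0.021), 92, 41)
side gold 197 [334.6 153.9] (568.4, -381.8, np.float64(0.63), 95, 51)
side gold 140 [327.1 176.3] (554.2, -256.4, np.float64(0.481), 90, 50)
side gold 70 [309.9 145.6] (665.2, -412.3, np.float64(-1.323), 77, 32)
side enam 186 [367.1 178.7] (444.6, -268.2, np.float64(0.028), 90, 49)
green 263 [302.8 195.6] (503.5, 48.1, np.float64(-0.026), 48, 47)
green 329 [327.8 210.2]
tray 1748 [318.8 147.3] (686.3, 1.5, np.float64(1.543), 218, 89)
pad 6849 [212.2 215. ] (475.6, 337.1, np.float64(-1.567), 296, 274)
fin 248 [325.4 199.2] (498.1, -13.9, np.float64(-0.111), 93, 23)
ear 24 [326.8 176.8] (571.2, -21.6, np.float64(-0.029), 30, 6)
ear 21 [323.6 224.3] (431.3, -9.1, np.float64(-0.026), 26, 6)
ear 12 [342.3 162.8] (614.0, -68.5, np.float64(-0.034), 9, 9)
ear 12 [327.4 169.7] (593.5, -23.6, np.float64(1.29), 15, 6)
ear 9 [323.7 232.4] (408.3, -7.0, np.float64(1.545), 14, 3)
ear 4 [342.5 166.5] (601.8, -68.0, np.float64(1.064), 9, 1)
```

View pics/top0z.png

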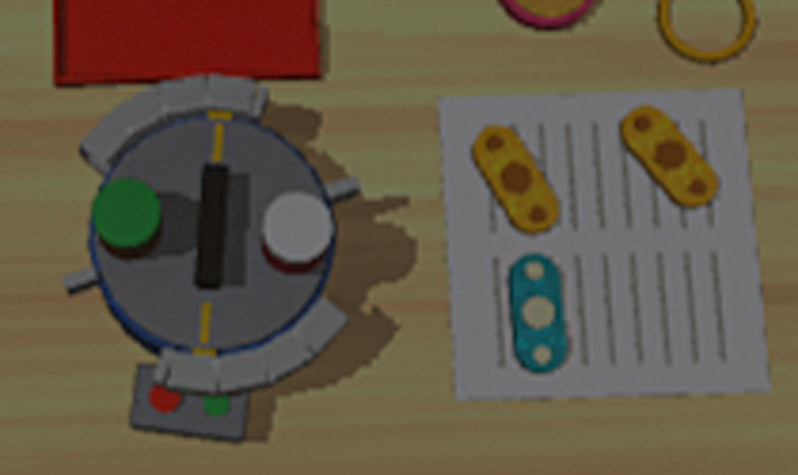

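Run:
```python
from h import *
t=cv2.imread("pics/top0.png"); s=cv2.imread("pics/side0.png")
print("white",at("top",348.2,200,155).round(1)); print("green",at("top",303.4,196,155).round(1), tri((303.4,196),(328,208)))
w=blobs(t,(0,0,85),(179,45,255),(335,185,362,215)); print([(A,c.round(1)) for A,c,m in w])
sw=blobs(s,(0,0,130),(179,60,255),(328,168,358,195)); print("side white",[(A,c.round(1)) for A,c,m in sw]); print(tri((348.2,200),sw[0][1]) if sw else "")
P=[at("top",u,v,4)[:2] for u,v in((175.5,178.5),(253,180),(252,255),(170.5,254))]
print("pad",np.round(P,0).tolist(),np.mean(P,0))
print(go(503.5,47.5,190,-0.1))
```

```text
white [487.5 -76.7 155. ]
green [501.9  45.7 155. ] (array([503.90178867,  45.81060254, 152.76258687]), np.float64(2.9632173813038034))
[(np.int32(267), array([347.8, 199.1])), (np.int32(18), array([358.5, 188.5]))]
side white [(np.int32(317), array([343.5, 175.1])), (np.int32(62), array([354.6, 188. ])), (np.int32(25), array([330.6, 185. ]))]
(array([488.11840748, -76.3575334 , 161.53408858]), np.float64(3.8463668763705727))
pad [[601.0, 452.0], [589.0, 209.0], [356.0, 210.0], [365.0, 458.0]] [477.88417368 332.10233012]
('d', array([-474.9, -500.8,   -5.6]), 'turn', np.float64(1.414), 'q7', np.float64(-0.07), 'yaw', np.float64(1.314))
```

The manual's scale: shifts go in units of 25 mm and turns go in units of 0.1 rad. Converting my numbers, -42 mm is -1.68, -40 mm is -1.6, 0.177 rad is 1.77.

>>> send_path(
  ticks=[
    [94,-1.6,-1.68,0,0],
    [94,-1.6,-1.68,0,0],
    [94,-1.6,-1.68,0,0],
    [94,-1.6,-1.68,0,0],
    [94,-1.6,-1.68,0,0],
    [94,-1.6,-1.68,0,0],
    [94,-1.6,-1.68,0,0],
    [94,-1.6,-1.68,0,0],
    [94,-1.6,-1.68,0,0],
    [94,-1.6,-1.68,0,0],
    [94,-1.6,-1.68,0,0],
    [94,-1.4,-1.52,-0.24,0],
    [94,0,0,0,1.77],
    [94,0,0,0,1.77],
    [94,0,0,0,1.77],
    [94,0,0,0,1.77],
    [94,0,0,0,1.77],
    [94,0,0,0,1.77],
    [94,0,0,0,1.77],
    [94,0,0,0,1.75],
  ],
)

```text
time_s: 2.6
tool_pos: [503.6, 48.5, 190.2]
eef_rot: [0.744, 0.669, -0.0, -0.0]
contact_force: [0.1, -0.3, -1.0]
width: 93.8
grasp_force: 0.0
```

```bash
python3 -c "
from h import *
print(go(503,46.5,112,-0.1))"
```

```text
('d', array([-2.1, -0.4, 78.2]), 'turn', np.float64(-0.006), 'q7', np.float64(-0.2), 'yaw', np.float64(-0.106))
```

To row units: 28 mm is 1.12, 25 mm is 1.

>>> send_path(
  ticks=[
    [94,-0.08,0,1.12,0],
    [94,0,0,1,0],
    [94,0,0,1,0],
    [94,0,0,0,0],
    [45,0,0,0,0],
    [45,0,0,0,0],
    [45,0,0,0,0],
    [45,0,0,0,0],
    [45,0,0,0,0],
    [45,0,0,0,0],
  ],
  clamp_n=20,
)

```text
time_s: 3.85
tool_pos: [503.8, 46.6, 112.5]
eef_rot: [0.742, 0.671, 0.0, 0.0]
contact_force: [0.7, 0.4, 3.7]
width: 50.5
grasp_force: 20.0
```

>>> send_path(
  ticks=[
    [45,0,0,-0.8,0],
    [45,0,0,-1.2,0],
    [45,0,0,-1.2,0],
    [45,0,0,0,0],
  ],
)

```text
time_s: 4.35
tool_pos: [504.6, 46.8, 193.9]
eef_rot: [0.742, 0.671, 0.001, 0.0]
contact_force: [0.1, 0.0, -1.9]
width: 50.4
grasp_force: 20.0
```

```bash
python3 -c "
from h import *
print(go(686,52,195,1.54))"
```

```text
('d', array([ 23.3, 180. ,  -0.7]), 'turn', np.float64(1.502), 'q7', np.float64(-0.19), 'yaw', np.float64(-0.1))
```

To row units: 36 mm is 1.44, 5 mm is 0.2, 0.167 rad is 1.67.

>>> send_path(
  ticks=[
    [45,0.16,1.44,0,0],
    [45,0.16,1.44,0,0],
    [45,0.2,1.44,0,0],
    [45,0.2,1.44,0,0],
    [45,0.2,1.44,0,0],
    [45,0,0,0,1.67],
    [45,0,0,0,1.67],
    [45,0,0,0,1.67],
    [45,0,0,0,1.67],
    [45,0,0,0,1.67],
    [45,0,0,0,1.67],
    [45,0,0,0,1.67],
    [45,0,0,0,1.67],
    [45,0,0,0,1.66],
    [45,0,0,0,0],
  ],
)

```text
time_s: 6.22
tool_pos: [684.5, 51.4, 190.8]
eef_rot: [1.0, -0.015, -0.001, 0.001]
contact_force: [0.3, -0.3, -1.2]
width: 50.5
grasp_force: 20.0
```

```bash
python3 -c "
from h import *
print(go(686,52,28.5,1.54))"
```

```text
('d', array([  1.7,  -0.9, 162.3]), 'turn', np.float64(0.0), 'q7', np.float64(-1.29), 'yaw', np.float64(-1.601))
```

To row units: -1 mm is -0.04, 45 mm is 1.8.

>>> send_path(
  ticks=[
    [45,0.08,-0.04,1.6,0],
    [45,0,0,1.8,0],
    [45,0,0,1.8,0],
    [45,0,0,0.8,0],
    [45,0,0,0.32,0],
    [45,0,0,0.12,0],
    [45,0,0,0,0],
  ],
)

```text
time_s: 7.1
tool_pos: [687.7, 52.4, 32.4]
eef_rot: [1.0, -0.015, 0.001, -0.0]
contact_force: [0.2, 0.4, -1.0]
width: 50.8
grasp_force: 20.0
```

To row units: 2 mm is 0.08, 1 mm is 0.04.

>>> send_path(
  ticks=[
    [45,0,0,0.08,0],
    [45,0,0,0.04,0],
    [45,0,0,0.04,0],
    [45,0,0,0.04,0],
    [45,0,0,0,0],
  ],
)

```text
time_s: 7.72
tool_pos: [687.2, 52.4, 26.6]
eef_rot: [1.0, -0.016, 0.0, -0.0]
contact_force: [-0.8, 0.6, 3.8]
width: 50.5
grasp_force: 20.0
```

To row units: -60 mm is -2.4, -30 mm is -1.2.

>>> send_path(
  ticks=[
    [75,0,0,0,0],
    [75,0,0,0,0],
    [75,0,0,0,0],
    [75,0,0,-1.2,0],
    [75,0,0,-2.4,0],
    [94,0,0,-2.4,0],
    [94,0,0,-0.48,0],
    [94,0,0,0,0],
  ],
)

```text
time_s: 8.72
tool_pos: [687.2, 52.6, 188.5]
eef_rot: [1.0, -0.015, 0.0, -0.0]
contact_force: [0.2, 0.1, -0.4]
width: 93.9
grasp_force: 0.0
```

```bash
python3 -c "
from h import *
print(go(488,-76.5,190,-0.1))"
```

```text
('d', array([-195.1,  135.2,   -1.7]), 'turn', np.float64(-1.502), 'q7', np.float64(-1.29), 'yaw', np.float64(-1.602))
```

To row units: -39 mm is -1.56, 27 mm is 1.08, -0.167 rad is -1.67.

>>> send_path(
  ticks=[
    [94,-1.56,1.08,0,0],
    [94,-1.56,1.08,0,0],
    [94,-1.56,1.08,0,0],
    [94,-1.56,1.08,0,0],
    [94,-1.56,1.08,-0.08,0],
    [94,0,0,0,-1.67],
    [94,0,0,0,-1.67],
    [94,0,0,0,-1.67],
    [94,0,0,0,-1.67],
    [94,0,0,0,-1.67],
    [94,0,0,0,-1.67],
    [94,0,0,0,-1.67],
    [94,0,0,0,-1.67],
    [94,0,0,0,-1.66],
    [94,0,0,0,0],
  ],
)

```text
time_s: 10.6
tool_pos: [487.1, -76.2, 189.3]
eef_rot: [0.742, 0.671, -0.001, -0.0]
contact_force: [0.6, 0.5, -0.2]
width: 93.9
grasp_force: 0.0
```

Run:
```python
from h import *
print(go(488,-76.5,112,-0.1))
t=eyes.capture("top");s=eyes.capture("side");cv2.imwrite("pics/a.png",np.vstack([cv2.resize(t[110:250,280:480],(800,560))[:300],cv2.resize(s[140:290,220:420],(800,600))[150:450]]))
```

```text
('d', array([-0.2,  1. , 77.3]), 'turn', np.float64(-0.0), 'q7', np.float64(0.1), 'yaw', np.float64(-0.1))
```

View pics/a.png

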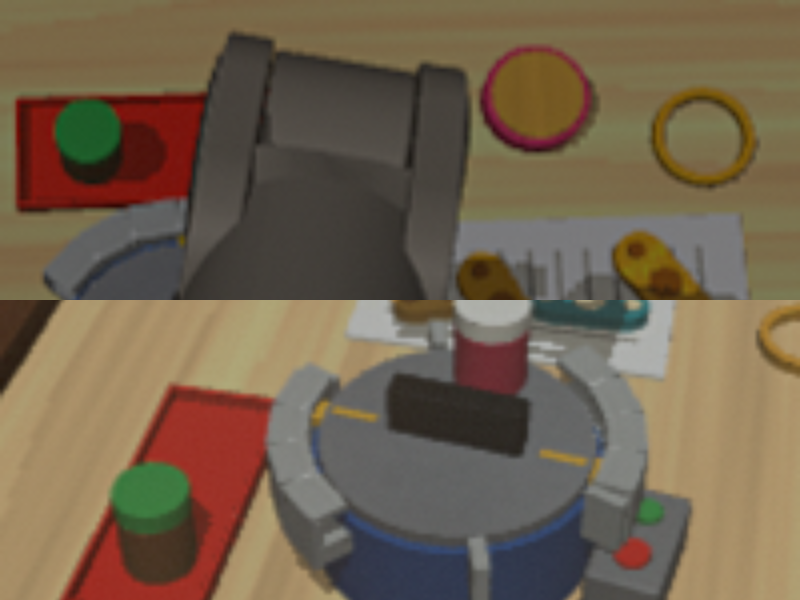

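Green jar (side view about (258,270)) stands upright in the tray; white is still on the cover. Now take the white one.

To row units: 1 mm is 0.04, 28 mm is 1.12.

>>> send_path(
  ticks=[
    [94,0,0.04,1.12,0],
    [94,0,0,1,0],
    [94,0,0,0.96,0],
    [94,0,0,0,0],
    [45,0,0,0,0],
    [45,0,0,0,0],
    [45,0,0,0,0],
    [45,0,0,0,0],
    [45,0,0,0,0],
    [45,0,0,0,0],
  ],
  clamp_n=20,
)

```text
time_s: 11.95
tool_pos: [489.2, -76.5, 113.6]
eef_rot: [0.742, 0.671, 0.0, 0.0]
contact_force: [0.7, 0.3, 3.6]
width: 50.8
grasp_force: 20.0
```

>>> send_path(
  ticks=[
    [45,0,0,-0.8,0],
    [45,0,0,-1.2,0],
    [45,0,0,-1.2,0],
    [45,0,0,0,0],
  ],
)

```text
time_s: 12.45
tool_pos: [489.8, -76.4, 194.7]
eef_rot: [0.741, 0.671, 0.001, 0.0]
contact_force: [-0.2, 0.3, -1.4]
width: 50.4
grasp_force: 20.0
```

```bash
python3 -c "
from h import *
print(go(686,-48,195,1.54))"
```

```text
('d', array([ 47.8, 192.4,   0.3]), 'turn', np.float64(1.502), 'q7', np.float64(0.1), 'yaw', np.float64(-0.1))
```

To row units: 39 mm is 1.56, 38 mm is 1.52, 0.167 rad is 1.67.

>>> send_path(
  ticks=[
    [45,0.36,1.52,0,0],
    [45,0.36,1.52,0,0],
    [45,0.4,1.52,0,0],
    [45,0.4,1.56,0,0],
    [45,0.4,1.56,0,0],
    [45,0,0,0,1.67],
    [45,0,0,0,1.67],
    [45,0,0,0,1.67],
    [45,0,0,0,1.67],
    [45,0,0,0,1.67],
    [45,0,0,0,1.67],
    [45,0,0,0,1.67],
    [45,0,0,0,1.67],
    [45,0,0,0,1.66],
    [45,0,0,0,0],
  ],
)

```text
time_s: 14.32
tool_pos: [684.3, -48.0, 191.6]
eef_rot: [1.0, -0.015, -0.001, 0.001]
contact_force: [-0.3, -0.3, -1.6]
width: 50.4
grasp_force: 20.0
```

>>> send_path(
  ticks=[
    [45,0,0,1.6,0],
    [45,0,0,1.8,0],
    [45,0,0,1.8,0],
    [45,0,0,0.8,0],
    [45,0,0,0.32,0],
    [45,0,0,0.12,0],
    [45,0,0,0,0],
  ],
)

```text
time_s: 15.2
tool_pos: [685.4, -48.1, 33.4]
eef_rot: [1.0, -0.015, 0.001, -0.0]
contact_force: [-0.1, 0.8, -1.2]
width: 50.8
grasp_force: 20.0
```

To row units: 2 mm is 0.08, 1 mm is 0.04.

>>> send_path(
  ticks=[
    [45,0,0,0.08,0],
    [45,0,0,0.04,0],
    [45,0,0,0.04,0],
    [45,0,0,0.04,0],
    [45,0,0,0,0],
  ],
)

```text
time_s: 15.82
tool_pos: [684.9, -48.0, 27.7]
eef_rot: [1.0, -0.016, 0.0, -0.0]
contact_force: [-1.5, 1.3, 4.1]
width: 50.7
grasp_force: 20.0
```

>>> send_path(
  ticks=[
    [75,0,0,0,0],
    [75,0,0,0,0],
    [75,0,0,0,0],
    [75,0,0,-1.2,0],
    [75,0,0,-2.4,0],
    [75,0,0,-2.4,0],
    [60,0,0,-0.48,0],
    [60,0,0,0,0],
  ],
)

```text
time_s: 16.82
tool_pos: [684.9, -47.7, 189.5]
eef_rot: [1.0, -0.015, 0.0, -0.0]
contact_force: [-0.5, 1.6, 0.5]
width: 61.2
grasp_force: 0.0
```

```bash
python3 -c "
from h import *
print(go(498,-14,180,1.47))"
```

```text
('d', array([-187.9,  -27.9,    9.4]), 'turn', np.float64(0.07), 'q7', np.float64(-1.04), 'yaw', np.float64(-1.602))
```

>>> send_path(
  ticks=[
    [60,-1.48,-0.24,0,0],
    [60,-1.48,-0.24,0,0],
    [60,-1.48,-0.2,0,0],
    [60,-1.48,-0.2,0,0],
    [60,-1.52,-0.2,0.2,0.7],
    [60,0,0,0.2,0],
    [60,0,0,0,0],
  ],
)

```text
time_s: 17.7
tool_pos: [499.7, -14.5, 178.7]
eef_rot: [0.999, -0.05, -0.0, 0.0]
contact_force: [-0.3, 0.1, -0.5]
width: 60.3
grasp_force: 0.0
```

Run:
```python
from h import *
print(go(500.5,-15,98,1.47))
s=eyes.capture("side");
cv2.imwrite("pics/b.png",cv2.resize(s[150:290,220:420],(800,560)))
```

```text
('d', array([ 0.9,  0.4, 80.7]), 'turn', np.float64(0.001), 'q7', np.float64(-1.27), 'yaw', np.float64(-1.67))
```

View pics/b.png

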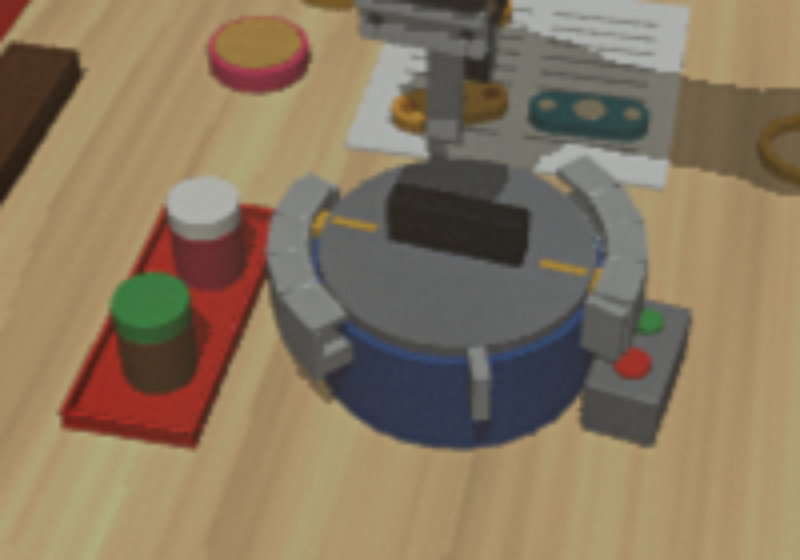

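Both jars stand upright in the tray; the fin's top centre is at about side pixel (335,198). The fingers hang over it.

Run:
```python
from h import *
print(at("side",335,198.2,126)); 
a,b=at("side",220+330/4,150+221/4,90),at("side",220+589/4,150+270/4,90);print(a,b,(a+b)/2,np.arctan2(a[1]-b[1],a[0]-b[0]))
```

```text
[501.55307191 -23.93556761 126.        ]
[586.7428815 -20.2126277  90.       ] [415.08319064  -8.55190156  90.        ] [500.91303607 -14.38226463  90.        ] -0.06782512454596587
```

>>> send_path(
  ticks=[
    [60,0.04,0,1.12,0],
    [60,0,0,1.12,0],
    [60,0,0,0.96,0],
    [60,0,0,0,0],
    [60,0,0,0,0],
  ],
  clamp_n=40,
)

```text
time_s: 18.38
tool_pos: [501.4, -16.1, 99.9]
eef_rot: [0.999, -0.051, 0.0, 0.001]
contact_force: [0.8, 0.2, 0.0]
width: 60.0
grasp_force: 0.0
```

>>> send_path(
  ticks=[
    [10,0,0,0,0],
    [10,0,0,0,0],
    [10,0,0,0,0],
    [10,0,0,0,0],
    [10,0,0,0,0],
    [10,0,0,0,0],
  ],
  clamp_n=45,
)

```text
time_s: 19.12
tool_pos: [500.7, -15.1, 99.5]
eef_rot: [0.999, -0.051, -0.0, -0.0]
contact_force: [0.1, 1.3, 3.7]
width: 18.9
grasp_force: 45.0
```

>>> send_path(
  ticks=[
    [10,0,0,0,-0.5],
    [10,0,0,0,-1],
    [10,0,0,0,-1],
    [10,0,0,0,-1],
    [10,0,0,0,-1],
  ],
)

```text
time_s: 19.75
tool_pos: [500.8, -15.4, 99.5]
eef_rot: [0.985, 0.175, 0.0, 0.0]
contact_force: [0.1, -0.9, 1.0]
width: 19.1
grasp_force: 45.2
```

```bash
python3 -c "
from h import *
print(go(500,-15,98,1.47),manip.observe()['ft_torque'])"
```

```text
('d', array([-0.6, -0.7,  1.5]), 'turn', np.float64(0.452), 'q7', np.float64(-0.83), 'yaw', np.float64(-1.219)) [-0.05263973  0.14309465 -0.33103915]
```

To row units: -0.125 rad is -1.25.

>>> send_path(
  ticks=[
    [10,0,0,0,-1.25],
    [10,0,0,0,-1.25],
    [10,0,0,0,-1.25],
    [10,0,0,0,-1.25],
    [10,0,0,0,-1.25],
    [10,0,0,0,-1.25],
    [10,0,0,0,-1.25],
    [10,0,0,0,-1.25],
    [10,0,0,0,-1],
    [10,0,0,0,0],
  ],
)

```text
time_s: 21.0
tool_pos: [500.7, -15.5, 99.4]
eef_rot: [0.749, 0.662, 0.0, 0.0]
contact_force: [-0.4, -0.9, 2.3]
width: 19.1
grasp_force: 45.0
```

```bash
python3 -c "
from h import *
print(go(500,-15,98,1.47),manip.observe()['ft_torque'])"
```

```text
('d', array([ 0.4, -0.8,  1.4]), 'turn', np.float64(1.549), 'q7', np.float64(0.07), 'yaw', np.float64(-0.123)) [-0.17446592  0.15690646  0.06451824]
```

To row units: -5 mm is -0.2, -30 mm is -1.2.

>>> send_path(
  ticks=[
    [10,0,0,-0.2,0],
    [10,0,0,-0.4,0],
    [10,0,0,-0.8,0],
    [10,0,0,-1.2,0],
    [10,0,0,-1.2,0],
    [10,0,0,0,0],
  ],
)

```text
time_s: 21.75
tool_pos: [501.8, -15.0, 196.1]
eef_rot: [0.749, 0.663, 0.002, 0.0]
contact_force: [-0.2, 0.1, -6.2]
width: 19.0
grasp_force: 45.0
```

Run:
```python
from h import *
print(go(478,332,190,-0.123))
t=eyes.capture("side");cv2.imwrite("pics/c.png",t)
```

```text
('d', array([341.5, -66. ,   6.6]), 'turn', np.float64(0.001), 'q7', np.float64(-0.07), 'yaw', np.float64(-0.122))
```

View pics/c.png

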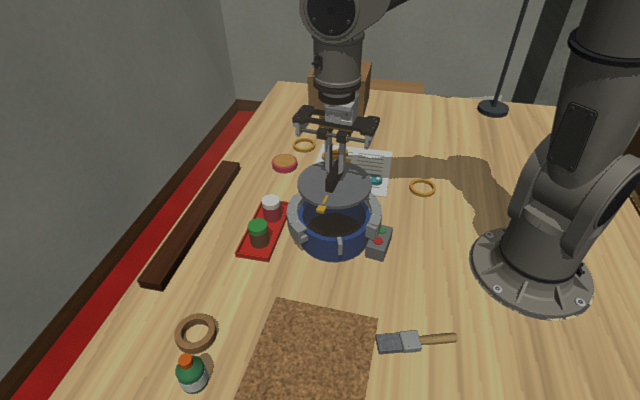

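Cover is lifted clear, held at about (335,185). Pad corners in this view: (277,298) and (378,320). I'll check them against the top view.

Run:
```python
from h import *
print(at("side",277,298,4),at("side",378.5,319.5,4))
t=cv2.imread("pics/top0.png")[:,:,:]
hsv=cv2.cvtColor(t,cv2.COLOR_BGR2HSV)
for p in((212,200),(212,165),(265,215),(160,215)): print(p,cv2.medianBlur(hsv,7)[p[1],p[0]])
g=cv2.medianBlur(t,9)
for A,c,m in blobs(g,(0,60,0),(30,255,105),(150,160,270,275),500): print(A,c.round(1),axis(m,"top",4))
```

```text
[590.97094909 213.577137     4.        ] [354.34750444 221.96836938   4.        ]
(212, 200) [ 16 143  88]
(212, 165) [ 19 108 113]
(265, 215) [ 20 104 113]
(160, 215) [ 24  95 113]
6264 [212.7 217.9] (451.7, 334.2, np.float64(-0.037), 296, 246)
```

>>> send_path(
  ticks=[
    [10,1.72,-0.32,0,0],
    [10,1.72,-0.32,0,0],
    [10,1.72,-0.32,0,0],
    [10,1.72,-0.32,0,0],
    [10,1.72,-0.32,0,0],
    [10,1.72,-0.32,0,0],
    [10,1.72,-0.36,0,0],
    [10,1.64,-0.36,0.28,0],
    [10,0,0,0,0],
  ],
)

```text
time_s: 22.92
tool_pos: [474.7, 335.2, 184.7]
eef_rot: [0.747, 0.664, -0.002, 0.0]
contact_force: [-0.5, -1.4, -6.4]
width: 19.0
grasp_force: 45.0
```

To row units: 40 mm is 1.6, 20 mm is 0.8.

>>> send_path(
  ticks=[
    [10,0,0.04,1.6,0],
    [10,0,0,1.6,0],
    [10,0,0,1.6,0],
    [10,0,0,0.8,0],
    [10,0,0,0.2,0],
    [10,0,0,0.08,0],
    [10,0,0,0,0],
  ],
)

```text
time_s: 23.8
tool_pos: [478.4, 332.6, 41.4]
eef_rot: [0.749, 0.663, 0.001, -0.0]
contact_force: [-0.1, 0.9, -5.4]
width: 19.0
grasp_force: 45.0
```

```bash
python3 -c "
from h import *
print(go(476,335,33.5,-0.123))"
```

```text
('d', array([ 2.1, -2.7,  7.9]), 'turn', np.float64(0.001), 'q7', np.float64(-0.52), 'yaw', np.float64(-0.122))
```

To row units: 4 mm is 0.16, -2 mm is -0.08.

>>> send_path(
  ticks=[
    [10,0.08,-0.08,0.16,0],
    [10,0,0,0.08,0],
    [10,0,0,0.04,0],
    [10,0,0,0.04,0],
    [10,0,0,0,0],
  ],
)

```text
time_s: 24.42
tool_pos: [476.0, 334.5, 33.4]
eef_rot: [0.749, 0.663, 0.0, -0.001]
contact_force: [-6.9, -3.0, 17.8]
width: 19.1
grasp_force: 45.0
```

```bash
python3 -c "
from h import *
print(go(476,335,33.5,-0.123))"
```

```text
('d', array([ 0.5, -0. , -0.1]), 'turn', np.float64(0.001), 'q7', np.float64(-0.52), 'yaw', np.float64(-0.122))
```

>>> send_path(
  ticks=[
    [60,0,0,0,0],
    [60,0,0,0,0],
    [60,0,0,0,0],
    [60,0,0,0,0],
    [60,0,0,-1.2,0],
    [60,0,0,-2.4,0],
    [60,0,0,-2,0],
    [60,0,0,-0.4,0],
    [60,0,0,0,0],
  ],
)

```text
time_s: 25.55
tool_pos: [476.0, 334.6, 182.4]
eef_rot: [0.749, 0.663, 0.0, -0.0]
contact_force: [0.2, 0.9, -0.0]
width: 59.9
grasp_force: 0.0
```

Create look.py:
```python
from h import *
import sys
t=eyes.capture("top")
for nm,lo,hi in(("gold",(15,120,60),(32,255,255)),("enam",(80,80,60),(100,255,255))):
    for A,c,m in blobs(t,lo,hi,(375,155,480,250),15): print(nm,A,c.round(1),axis(m,"top",15))
cv2.imwrite(f"pics/{sys.argv[1]}.png",cv2.resize(t[130:280,160:480],(800,375)))
x,y,z,w=map(float,sys.argv[2:6]); print(go(x,y,z,w))
```

```bash
python3 look.py d 553 -263 180 -1.095
```

```text
gold 339 [445.4 181. ] (567.6, -387.3, np.float64(0.646), 93, 42)
gold 334 [405. 187.] (552.4, -262.4, np.float64(0.476), 94, 43)
enam 280 [410.9 222.1] (443.0, -272.6, np.float64(0.021), 92, 41)
('d', array([-583.4,  149.3,    1.7]), 'turn', np.float64(0.973), 'q7', np.float64(-0.64), 'yaw', np.float64(-0.122))
```

View pics/d.png

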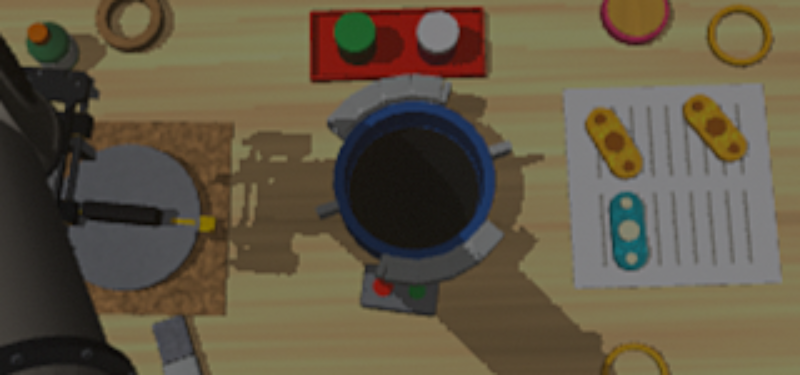

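Cover lies flat mid-pad, bowl open (centre px ~(326,201)), both gold bars unmoved at (405,187) and (445,181).

>>> send_path(
  ticks=[
    [60,-2.12,0.54,0,0],
    [60,-2.12,0.54,0,0],
    [60,-2.12,0.54,0,0],
    [60,-2.12,0.54,0,0],
    [60,-2.12,0.54,0,0],
    [60,-2.12,0.54,0,0],
    [60,-2.12,0.54,0,0],
    [60,-2.12,0.54,0,0],
    [60,-2.12,0.54,0,0],
    [60,-2.12,0.54,0,0],
    [60,-2.12,0.56,0,0],
    [60,0,0,0,1.62],
    [60,0,0,0,1.62],
    [60,0,0,0,1.62],
    [60,0,0,0,1.62],
    [60,0,0,0,1.62],
    [60,0,0,0,1.63],
    [60,0,0,0,0],
  ],
)

```text
time_s: 27.85
tool_pos: [552.3, -262.2, 180.7]
eef_rot: [0.972, 0.236, -0.002, -0.0]
contact_force: [0.9, 0.5, -0.4]
width: 60.0
grasp_force: 0.0
```

Run:
```python
from h import *
t=eyes.capture("side")
for A,c,m in blobs(t,(15,120,60),(32,255,255),(300,145,405,195),15): print(A,c.round(1),axis(m,"side",15))
print(go(553,-263,7,-1.095))
d=cv2.imread("pics/d.png")
for A,c,m in blobs(d,(105,110,40),(125,255,255),(320,80,510,270),300):
    q=np.argwhere(m)[:,::-1]/2.5+[160,130]; h=cv2.convexHull(q.astype(np.float32)); p=np.array([at("top",*x[0],80)[:2] for x in h],np.float32);print(A,cv2.minEnclosingCircle(p))
```

```text
232 [332.  176.2] (553.1, -258.3, np.float64(0.481), 93, 50)
202 [334.8 153.9] (569.0, -383.7, np.float64(0.619), 95, 50)
58 [307.3 148.8] (667.8, -394.4, np.float64(0.644), 59, 31)
('d', array([  0.7,   1. , 174. ]), 'turn', np.float64(0.003), 'q7', np.float64(-0.28), 'yaw', np.float64(-1.092))
5435 ((499.4898986816406, -14.44043254852295), 94.67012786865234)
```

>>> send_path(
  ticks=[
    [60,0,0.04,1.8,0],
    [60,0,0,2,0],
    [60,0,0,2,0],
    [60,0,0,0.8,0],
    [60,0,0,0.24,0],
    [60,0,0,0.04,0],
    [60,0,0,0,0],
  ],
  clamp_n=30,
)

```text
time_s: 28.78
tool_pos: [554.2, -263.6, 11.7]
eef_rot: [0.972, 0.236, 0.001, 0.0]
contact_force: [0.9, 0.4, 0.5]
width: 60.3
grasp_force: 0.0
```

>>> send_path(
  ticks=[
    [30,0,0,0,0],
    [30,0,0,0,0],
    [30,0,0,0,0],
    [30,0,0,0,0],
    [30,0,0,-0.8,0],
    [30,0,0,-2,0],
    [30,0,0,-2.4,0],
    [30,0,0,-1.6,0],
    [30,0,0,0,0],
  ],
)

```text
time_s: 29.9
tool_pos: [554.6, -264.3, 184.3]
eef_rot: [0.972, 0.235, 0.002, 0.001]
contact_force: [0.4, 1.2, -0.4]
width: 29.6
grasp_force: 0.0
```

```bash
python3 -c "
from h import *
print(go(523,-16,180,-0.1))"
```

```text
('d', array([  85.5, -235.3,    3.9]), 'turn', np.float64(-0.995), 'q7', np.float64(-0.28), 'yaw', np.float64(-1.095))
```

Run:
```python
from h import *
s=eyes.capture("side"); t=eyes.capture("top")
cv2.imwrite("pics/e.png",np.vstack([cv2.resize(t[150:250,360:480],(600,300)),cv2.resize(s[135:195,290:410],(600,300))]))
for n,im,b in(("top",t,(375,155,480,250)),("side",s,(300,145,405,195))):
    for A,c,m in blobs(im,(15,120,60),(32,255,255),b,15): print(n,A,c.round(1),axis(m,n,15))
```

```text
top 182 [449.6 185.4] (553.9, -399.3, np.float64(0.715), 56, 39)
side 230 [332.  176.2] (553.1, -258.3, np.float64(0.481), 93, 50)
side 198 [334.7 154. ] (569.6, -382.2, np.float64(0.63), 93, 51)
side 58 [307.4 148.8] (667.8, -394.4, np.float64(0.644), 59, 31)
```

View pics/e.png

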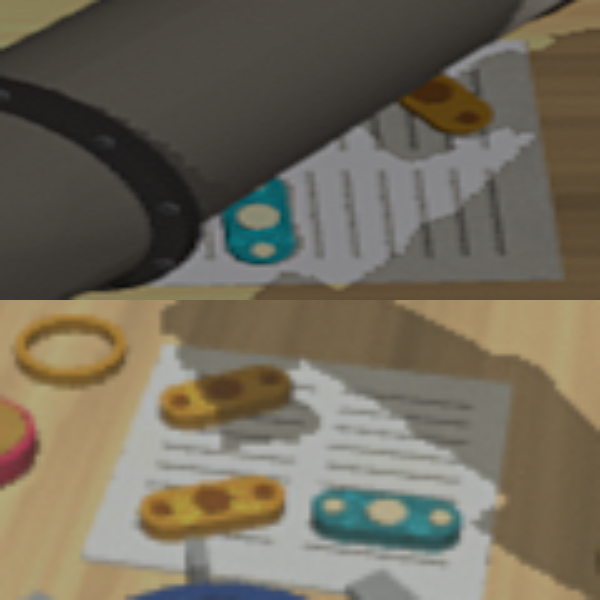

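The bars did not move; I lifted before the fingers had closed. Retry, lower and with longer closing.

```bash
python3 -c "
from h import *
print(go(553,-263,6,-1.095))"
```

```text
('d', array([ -0.5,  -0.4, 175. ]), 'turn', np.float64(0.0), 'q7', np.float64(-0.28), 'yaw', np.float64(-1.095))
```

>>> send_path(
  ticks=[
    [60,-0.08,0,1.92,0],
    [60,0,0,2,0],
    [60,0,0,2,0],
    [60,0,0,0.8,0],
    [60,0,0,0.32,0],
    [60,0,0,0.08,0],
    [60,0,0,0,0],
    [60,0,0,0,0],
  ],
  clamp_n=30,
)

```text
time_s: 31.0
tool_pos: [552.3, -264.3, 3.3]
eef_rot: [0.972, 0.236, 0.001, 0.0]
contact_force: [0.7, -0.5, 0.4]
width: 60.0
grasp_force: 0.0
```

>>> send_path(
  ticks=[
    [30,0,0,0,0],
    [30,0,0,0,0],
    [30,0,0,0,0],
    [30,0,0,0,0],
    [30,0,0,0,0],
    [30,0,0,0,0],
    [30,0,0,0,0],
    [30,0,0,0,0],
  ],
)

```text
time_s: 32.0
tool_pos: [551.7, -264.3, 2.4]
eef_rot: [0.972, 0.236, -0.0, 0.0]
contact_force: [-0.6, -0.9, -0.6]
width: 30.5
grasp_force: 0.0
```

Run:
```python
from h import *
s=eyes.capture("side")
cv2.imwrite("pics/f.png",cv2.resize(s[115:205,280:410],(780,540),interpolation=cv2.INTER_CUBIC))
print(proj("side",manip.observe()["tool_pos"]))
```

```text
(np.float64(333.1740244207014), np.float64(178.05242387381944))
```

View pics/f.png

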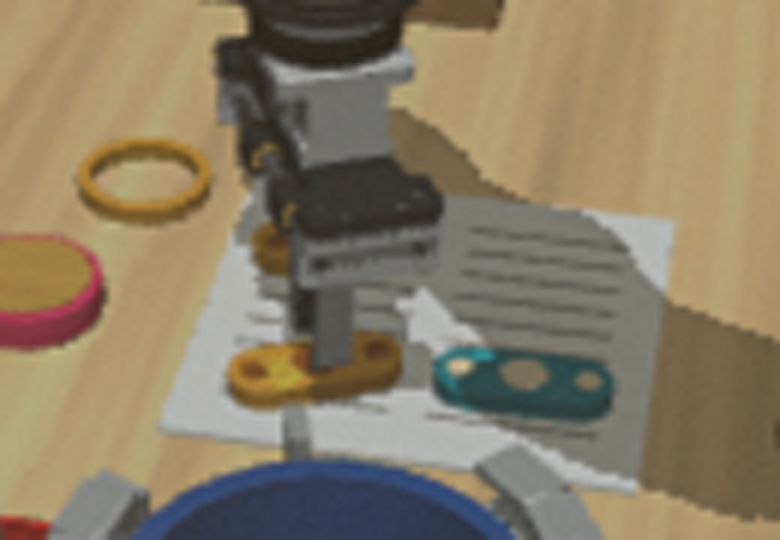

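Fingers stand on/above the bar, not astride: when open, the tips evidently sit higher than the shut-finger TCP. I'll open and lower gently until contact with the paper.

To row units: -15 mm is -0.6, 12 mm is 0.48.

>>> send_path(
  ticks=[
    [56,0,0,-0.6,0],
    [56,0,0,0,0],
    [56,0,0,0,0],
    [56,0,0,0,0],
    [56,0,0,0,0],
    [56,0,0,0,0],
    [56,0,0,0.48,0],
    [56,0,0,0,0],
    [56,0,0,0,0],
  ],
  clamp_n=30,
)

```text
time_s: 33.17
tool_pos: [551.5, -264.3, 5.2]
eef_rot: [0.972, 0.236, -0.0, -0.0]
contact_force: [0.6, 0.2, 0.0]
width: 56.0
grasp_force: 0.0
```

>>> send_path(
  ticks=[
    [56,0,0,0.08,0],
    [56,0,0,0.04,0],
    [56,0,0,0.04,0],
    [56,0,0,0,0],
  ],
)

```text
time_s: 33.67
tool_pos: [551.7, -264.3, 1.4]
eef_rot: [0.972, 0.236, -0.0, 0.0]
contact_force: [0.3, 0.0, -0.2]
width: 55.8
grasp_force: 0.0
```

>>> send_path(
  ticks=[
    [56,0,0,0.08,0],
    [56,0,0,0.04,0],
    [56,0,0,0.04,0],
    [56,0,0,0,0],
  ],
)

```text
time_s: 34.17
tool_pos: [551.6, -264.3, -2.7]
eef_rot: [0.972, 0.236, -0.0, -0.0]
contact_force: [-0.0, -0.1, -0.3]
width: 55.8
grasp_force: 0.0
```

To row units: 1 mm is 0.04.

>>> send_path(
  ticks=[
    [56,0,0,0.04,0],
    [56,0,0,0.04,0],
    [56,0,0,0.04,0],
    [56,0,0,0.04,0],
    [56,0,0,0,0],
  ],
)

```text
time_s: 34.8
tool_pos: [551.6, -264.2, -6.7]
eef_rot: [0.972, 0.236, -0.0, -0.0]
contact_force: [-0.5, 0.6, 0.5]
width: 55.8
grasp_force: 0.0
```

>>> send_path(
  ticks=[
    [38,0,0,0,0],
    [38,0,0,0,0],
    [38,0,0,0,0],
    [38,0,0,0,0],
    [38,0,0,0,0],
    [38,0,0,0,0],
  ],
  clamp_n=30,
)

```text
time_s: 35.55
tool_pos: [551.7, -264.3, -6.6]
eef_rot: [0.972, 0.236, -0.0, 0.0]
contact_force: [-0.4, 0.2, 1.1]
width: 38.8
grasp_force: 28.0
```

To row units: -50 mm is -2, -30 mm is -1.2.

>>> send_path(
  ticks=[
    [38,0,0,-0.4,0],
    [38,0,0,-1.2,0],
    [38,0,0,-2,0],
    [38,0,0,-2.4,0],
    [38,0,0,-1.6,0],
    [38,0,0,0,0],
  ],
)

```text
time_s: 36.3
tool_pos: [552.8, -265.1, 186.6]
eef_rot: [0.972, 0.236, 0.002, 0.001]
contact_force: [0.7, 0.5, -2.1]
width: 38.4
grasp_force: 27.8
```

```bash
python3 -c "
from h import *
print(go(486.4,11.7,180,-1.095))"
```

```text
('d', array([  67.7, -276.5,    6. ]), 'turn', np.float64(-0.0), 'q7', np.float64(-0.28), 'yaw', np.float64(-1.095))
```

Held. Carry it to the bowl.

To row units: -56 mm is -2.24, -55 mm is -2.2.

>>> send_path(
  ticks=[
    [38,0.52,-2.12,0,0],
    [38,0.52,-2.24,0,0],
    [38,0.56,-2.24,0,0],
    [38,0.56,-2.24,0,0],
    [38,0.56,-2.2,0,0],
    [38,0,0,0,0],
    [38,0,0,0,0],
  ],
)

```text
time_s: 37.17
tool_pos: [488.5, 1.8, 183.3]
eef_rot: [0.972, 0.236, -0.0, 0.0]
contact_force: [-0.9, 0.5, -2.8]
width: 38.7
grasp_force: 27.8
```

```bash
python3 -c "
from h import *
print(go(486.4,11.7,10,-1.095))
s=eyes.capture('side');cv2.imwrite('pics/g.png',cv2.resize(s[100:290,230:430],(600,570)))"
```

```text
('d', array([  2.8,  -9.8, 173.3]), 'turn', np.float64(0.001), 'q7', np.float64(-0.83), 'yaw', np.float64(-1.094))
```

View pics/g.png

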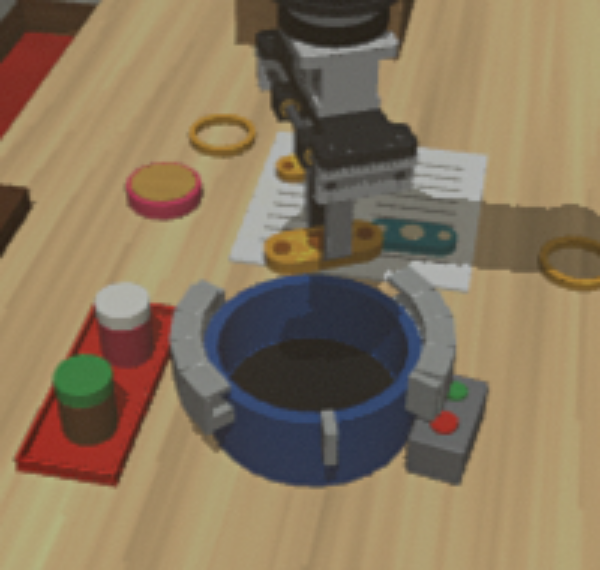

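The bar is held level over the bowl (side px ~(338,182)). Lower and release.

The manual's scale: shifts go in units of 25 mm and turns go in units of 0.1 rad. Converting my numbers, 8 mm is 0.32, 3 mm is 0.12.

>>> send_path(
  ticks=[
    [38,0.12,-0.4,1.6,0],
    [38,0,0,1.8,0],
    [38,0,0,1.8,0],
    [38,0,0,1.2,0],
    [38,0,0,0.32,0],
    [38,0,0,0.12,0],
    [38,0,0,0,0],
  ],
)

```text
time_s: 38.1
tool_pos: [487.6, 11.7, 13.4]
eef_rot: [0.972, 0.235, 0.001, 0.0]
contact_force: [0.1, -0.3, -1.3]
width: 38.5
grasp_force: 27.8
```

```bash
python3 -c "
from h import *
print(go(486.4,11.7,10,-1.095))"
```

```text
('d', array([-1.1, -0.5,  3.4]), 'turn', np.float64(-0.001), 'q7', np.float64(-0.59), 'yaw', np.float64(-1.096))
```

>>> send_path(
  ticks=[
    [38,0,0,0.16,0],
    [38,0,0,0,0],
    [50,0,0,0,0],
    [50,0,0,0,0],
    [50,0,0,0,0],
    [50,0,0,-0.8,0],
    [50,0,0,-2,0],
    [50,0,0,-2.4,0],
    [56,0,0,-1.6,0],
    [56,0,0,0,0],
  ],
)

```text
time_s: 39.35
tool_pos: [488.3, 12.7, 180.6]
eef_rot: [0.972, 0.236, 0.002, -0.0]
contact_force: [0.3, -0.5, 0.1]
width: 55.7
grasp_force: 0.0
```

Run:
```python
from h import *
t=eyes.capture("top");s=eyes.capture("side")
for n,im,b in(("top",t,(375,155,480,250)),("side",s,(300,145,405,195))):
    for A,c,m in blobs(im,(15,120,60),(32,255,255),b,15): print(n,A,c.round(1),axis(m,n,15))
cv2.imwrite('pics/h.png',cv2.resize(s[100:290,230:430],(600,570)))
print(go(568,-387,180,-0.93))
```

```text
top 348 [445.4 181. ] (567.5, -387.1, np.float64(0.641), 93, 42)
side 58 [307.4 148.8] (667.8, -394.4, np.float64(0.644), 59, 31)
side 48 [325.7 155.9] (598.1, -363.4, np.float64(-1.275), 49, 22)
('d', array([-111.2,  392.4,   -1.9]), 'turn', np.float64(-0.164), 'q7', np.float64(-0.86), 'yaw', np.float64(-1.094))
```

View pics/h.png

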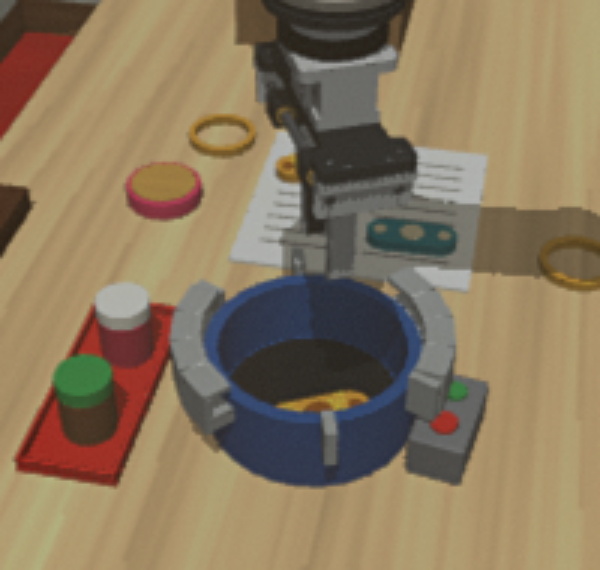

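First bar lies in the bowl. Second bar unmoved at (568,-387).

To row units: 49 mm is 1.96, -14 mm is -0.56, -0.164 rad is -1.64.

>>> send_path(
  ticks=[
    [56,-0.56,1.96,0,0],
    [56,-0.56,1.96,0,0],
    [56,-0.56,1.96,0,0],
    [56,-0.56,1.96,0,0],
    [56,-0.56,1.96,0,0],
    [56,-0.56,1.96,0,0],
    [56,-0.56,1.96,0,0],
    [56,-0.52,1.96,0,-1.64],
    [56,0,0,0,0],
    [56,0,0,0,0],
  ],
)

```text
time_s: 40.7
tool_pos: [566.8, -387.2, 177.0]
eef_rot: [0.95, 0.313, -0.001, -0.001]
contact_force: [0.2, 0.8, -0.2]
width: 56.2
grasp_force: 0.0
```

```bash
python3 look.py i 568 -387 -6.5 -0.93
```

```text
enam 15 [414.8 235.5] (401.4, -282.3, np.float64(-1.138), 21, 5)
('d', array([1.000e-01, 1.300e+00, 1.839e+02]), 'turn', np.float64(-0.002), 'q7', np.float64(0.0), 'yaw', np.float64(-0.932))
```

>>> send_path(
  ticks=[
    [56,0,0.04,1.8,0],
    [56,0,0,2,0],
    [56,0,0,2,0],
    [56,0,0,0.8,0],
    [56,0,0,0.32,0],
    [56,0,0,0.16,0],
    [56,0,0,0.08,0],
    [56,0,0,0.08,0],
    [56,0,0,0,0],
  ],
)

```text
time_s: 41.88
tool_pos: [568.5, -388.2, -1.9]
eef_rot: [0.949, 0.314, 0.0, 0.0]
contact_force: [-0.5, -0.0, 0.0]
width: 55.8
grasp_force: 0.0
```

```bash
python3 -c "
from h import *
print(go(568,-387,-6.5,-0.93))"
```

```text
('d', array([ 0.3, -1.3,  4.6]), 'turn', np.float64(-0.001), 'q7', np.float64(0.12), 'yaw', np.float64(-0.931))
```

>>> send_path(
  ticks=[
    [56,0,-0.04,0.08,0],
    [56,0,0,0.04,0],
    [56,0,0,0,0],
    [56,0,0,0,0],
    [38,0,0,0,0],
    [38,0,0,0,0],
    [38,0,0,0,0],
    [38,0,0,0,0],
    [38,0,0,0,0],
    [38,0,0,0,0],
  ],
  clamp_n=30,
)

```text
time_s: 43.12
tool_pos: [567.8, -387.5, -4.9]
eef_rot: [0.949, 0.314, 0.0, 0.0]
contact_force: [-2.2, 1.6, 5.0]
width: 38.1
grasp_force: 3.8
```

>>> send_path(
  ticks=[
    [38,0,0,-0.4,0],
    [38,0,0,-1.2,0],
    [38,0,0,-2,0],
    [38,0,0,-2.4,0],
    [38,0,0,-1.6,0],
    [38,0,0,0,0],
  ],
)

```text
time_s: 43.88
tool_pos: [568.8, -388.4, 188.6]
eef_rot: [0.949, 0.314, 0.002, 0.002]
contact_force: [0.2, -0.1, -1.1]
width: 37.8
grasp_force: 0.0
```

```bash
python3 -c "
from h import *
print(go(513.6,-41.7,180,-1.095))"
```

```text
('d', array([ 162.6, -311.2,    7.4]), 'turn', np.float64(0.164), 'q7', np.float64(-0.0), 'yaw', np.float64(-0.931))
```

Slipped off (no grip force). Check where the bar is now and go 3 mm lower.

To row units: -60 mm is -2.4, 40 mm is 1.6.

>>> send_path(
  ticks=[
    [56,1.6,-2.4,0,0],
    [56,1.6,-2.4,0,0],
    [56,0,0,0,0],
    [56,0,0,0,0],
    [56,0,0,0,0],
  ],
)

```text
time_s: 44.5
tool_pos: [560.7, -263.8, 184.6]
eef_rot: [0.95, 0.313, -0.0, 0.0]
contact_force: [-0.3, -0.4, 0.4]
width: 55.8
grasp_force: 0.0
```

```bash
python3 look.py j 568 -387 180 -0.93
```

```text
gold 170 [450.  186.1] (552.4, -399.1, np.float64(0.711), 54, 41)
enam 120 [414.3 228.1] (429.4, -284.9, np.float64(-0.38), 73, 28)
('d', array([-67.4, 103.2,   4.7]), 'turn', np.float64(-0.003), 'q7', np.float64(-0.18), 'yaw', np.float64(-0.933))
```

To row units: 52 mm is 2.08, 50 mm is 2.

>>> send_path(
  ticks=[
    [56,-1.32,2.08,0,0],
    [56,-1.36,2.08,1.6,0],
    [56,0,0,2,0],
    [56,0,0,2,0],
    [56,0,0,1.2,0],
    [56,0,0,0.4,0],
    [56,0,0,0.16,0],
    [56,0,0,0.16,0],
    [56,0,0,0,0],
    [56,0,0,0,0],
  ],
)

```text
time_s: 45.8
tool_pos: [569.5, -376.4, 3.6]
eef_rot: [0.949, 0.314, 0.0, 0.001]
contact_force: [-0.1, 0.3, -0.2]
width: 55.9
grasp_force: 0.0
```

```bash
python3 -c "
from h import *
print(go(568,-387,-8,-0.93))"
```

```text
('d', array([-7.5,  7.6, 11.6]), 'turn', np.float64(-0.001), 'q7', np.float64(0.1), 'yaw', np.float64(-0.931))
```

To row units: -10 mm is -0.4, 10 mm is 0.4.

>>> send_path(
  ticks=[
    [56,0,0,-0.4,0],
    [56,-0.3,0.3,0,0],
    [56,0,0,0,0],
    [56,0,0,0.4,0],
    [56,0,0,0.24,0],
    [56,0,0,0.12,0],
    [56,0,0,0.04,0],
    [56,0,0,0.04,0],
    [56,0,0,0,0],
    [56,0,0,0,0],
  ],
)

```text
time_s: 47.05
tool_pos: [567.6, -386.9, -7.9]
eef_rot: [0.949, 0.314, 0.0, 0.0]
contact_force: [-0.4, 0.0, 0.3]
width: 56.1
grasp_force: 0.0
```

```bash
python3 -c "
from h import *
print(go(568,-387,-8,-0.93))"
```

```text
('d', array([0.2, 0.3, 0.1]), 'turn', np.float64(-0.001), 'q7', np.float64(0.12), 'yaw', np.float64(-0.931))
```

>>> send_path(
  ticks=[
    [30,0,0,0,0],
    [30,0,0,0,0],
    [30,0,0,0,0],
    [30,0,0,0,0],
    [30,0,0,0,0],
    [30,0,0,0,0],
    [30,0,0,0,0],
  ],
  clamp_n=30,
)

```text
time_s: 47.92
tool_pos: [567.6, -386.8, -8.0]
eef_rot: [0.949, 0.314, 0.0, 0.0]
contact_force: [0.5, 0.4, 1.3]
width: 39.1
grasp_force: 30.0
```

>>> send_path(
  ticks=[
    [30,0,0,-0.4,0],
    [30,0,0,-1.2,0],
    [30,0,0,-2,0],
    [30,0,0,-2.4,0],
    [30,0,0,-1.6,0],
    [30,0,0,0,0],
  ],
)

```text
time_s: 48.68
tool_pos: [568.4, -387.9, 185.7]
eef_rot: [0.949, 0.314, 0.002, 0.002]
contact_force: [0.5, 0.8, -1.0]
width: 39.0
grasp_force: 30.0
```

```bash
python3 -c "
from h import *
print(go(513.6,-41.7,180,-1.095))"
```

```text
('d', array([ 162.6, -310.5,    4.6]), 'turn', np.float64(0.164), 'q7', np.float64(0.0), 'yaw', np.float64(-0.931))
```

To row units: -45 mm is -1.8, -44 mm is -1.76, 0.164 rad is 1.64.

>>> send_path(
  ticks=[
    [30,0.92,-1.76,0,0],
    [30,0.92,-1.76,0,0],
    [30,0.92,-1.76,0,0],
    [30,0.92,-1.76,0,0],
    [30,0.92,-1.76,0,0],
    [30,0.92,-1.8,0,0],
    [30,0.96,-1.8,0,0],
    [30,0,0,0,1.64],
    [30,0,0,0,0],
    [30,0,0,0,0],
  ],
)

```text
time_s: 49.92
tool_pos: [512.1, -42.0, 181.6]
eef_rot: [0.972, 0.237, -0.0, 0.0]
contact_force: [0.1, -0.1, -0.2]
width: 39.2
grasp_force: 30.0
```

```bash
python3 -c "
from h import *
print(go(513.6,-41.7,8,-1.095))"
```

```text
('d', array([  1.5,   0.3, 173.6]), 'turn', np.float64(0.002), 'q7', np.float64(-0.76), 'yaw', np.float64(-1.093))
```

>>> send_path(
  ticks=[
    [30,0.06,0,1.8,0],
    [30,0,0,1.8,0],
    [30,0,0,1.8,0],
    [30,0,0,1.12,0],
    [30,0,0,0.32,0],
    [30,0,0,0.08,0],
    [30,0,0,0,0],
    [30,0,0,0,0],
    [50,0,0,0,0],
    [50,0,0,0,0],
    [50,0,0,0,0],
  ],
)

```text
time_s: 51.3
tool_pos: [513.9, -40.6, 8.9]
eef_rot: [0.972, 0.236, 0.0, 0.0]
contact_force: [-0.8, 0.5, -0.3]
width: 50.1
grasp_force: 0.0
```

>>> send_path(
  ticks=[
    [50,0,0,-0.8,0],
    [50,0,0,-2,0],
    [50,0,0,-2.4,0],
    [50,0,0,-1.6,0],
    [60,0,0,0,0],
  ],
)

```text
time_s: 51.92
tool_pos: [515.2, -40.4, 181.0]
eef_rot: [0.972, 0.236, 0.002, -0.0]
contact_force: [0.0, 0.2, 0.3]
width: 56.7
grasp_force: 0.0
```

```bash
python3 -c "
from h import *
print(go(476,335,180,-0.123))"
```

```text
('d', array([ 137.3, -351.6,    1.4]), 'turn', np.float64(-0.972), 'q7', np.float64(-0.76), 'yaw', np.float64(-1.095))
```

To row units: -44 mm is -1.76, 17 mm is 0.68, -0.162 rad is -1.62.

>>> send_path(
  ticks=[
    [60,0.68,-1.76,0,0],
    [60,0.68,-1.76,0,0],
    [60,0.68,-1.76,0,0],
    [60,0.68,-1.76,0,0],
    [60,0.68,-1.76,0,0],
    [60,0.68,-1.76,0,0],
    [60,0.68,-1.76,0,0],
    [60,0.72,-1.76,0,0],
    [60,0,0,0,-1.62],
    [60,0,0,0,-1.62],
    [60,0,0,0,-1.62],
    [60,0,0,0,-1.62],
    [60,0,0,0,-1.62],
    [60,0,0,0,-1.62],
    [60,0,0,0,0],
    [60,0,0,0,0],
  ],
)

```text
time_s: 53.92
tool_pos: [474.2, 334.7, 178.1]
eef_rot: [0.751, 0.661, -0.0, 0.0]
contact_force: [-0.6, 0.2, 0.2]
width: 60.0
grasp_force: 0.0
```

```bash
python3 look.py k 476 334.5 33.5 -0.123
```

```text
enam 280 [410.9 222.1] (443.0, -272.6, np.float64(0.021), 92, 41)
('d', array([1.000e-01, 1.800e+00, 1.447e+02]), 'turn', np.float64(-0.003), 'q7', np.float64(-0.54), 'yaw', np.float64(-0.126))
```

View pics/k.png

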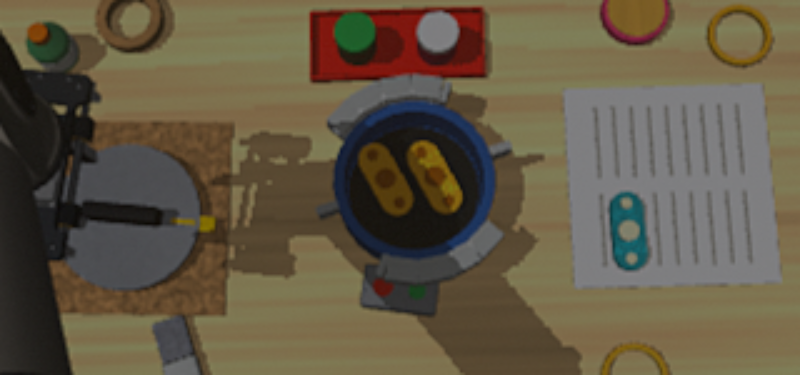

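Both gold bars lie flat in the bowl; only the turquoise one remains on the paper; cover still on the pad. Fetch the cover.

To row units: 4 mm is 0.16, 2 mm is 0.08.

>>> send_path(
  ticks=[
    [60,0,0.08,1.6,0],
    [60,0,0,1.8,0],
    [60,0,0,1.6,0],
    [60,0,0,0.56,0],
    [60,0,0,0.16,0],
    [60,0,0,0,0],
    [60,0,0,0,0],
    [10,0,0,0,0],
    [10,0,0,0,0],
    [10,0,0,0,0],
    [10,0,0,0,0],
    [10,0,0,0,0],
    [10,0,0,0,0],
    [10,0,0,0,0],
    [10,0,0,0,0],
  ],
  clamp_n=45,
)

```text
time_s: 55.85
tool_pos: [476.3, 334.7, 35.6]
eef_rot: [0.749, 0.662, -0.0, 0.0]
contact_force: [-1.3, -1.0, 1.4]
width: 18.8
grasp_force: 45.0
```

```bash
python3 -c "
from h import *
print(go(476,334.5,33.5,-0.123))"
```

```text
('d', array([-0.2, -0.3,  2.1]), 'turn', np.float64(-0.0), 'q7', np.float64(-0.39), 'yaw', np.float64(-0.123))
```

To row units: -50 mm is -2, -40 mm is -1.6.

>>> send_path(
  ticks=[
    [10,0,0,-0.8,0],
    [10,0,0,-1.6,0],
    [10,0,0,-2,0],
    [10,0,0,-2,0],
    [10,0,0,-0.2,0],
    [10,0,0,0,0],
    [10,0,0,0,0],
  ],
)

```text
time_s: 56.72
tool_pos: [475.5, 334.3, 199.3]
eef_rot: [0.749, 0.662, -0.001, 0.0]
contact_force: [-0.2, -0.6, -6.6]
width: 18.9
grasp_force: 45.0
```

```bash
python3 -c "
from h import *
print(go(500.2,-15.2,190,-0.123))"
```

```text
('d', array([-343.8,   67.4,   10. ]), 'turn', np.float64(-0.0), 'q7', np.float64(-0.55), 'yaw', np.float64(-0.123))
```

To row units: -43 mm is -1.72, 8.5 mm is 0.34.

>>> send_path(
  ticks=[
    [10,-1.72,0.34,0,0],
    [10,-1.72,0.34,0,0],
    [10,-1.72,0.34,0,0],
    [10,-1.72,0.34,0,0],
    [10,-1.72,0.34,0,0],
    [10,-1.72,0.34,0,0],
    [10,-1.72,0.34,0,0],
    [10,-1.72,0.32,0,0],
    [10,0,0,0,0],
    [10,0,0,0,0],
  ],
)

```text
time_s: 57.98
tool_pos: [500.5, -14.9, 200.1]
eef_rot: [0.749, 0.662, -0.001, 0.0]
contact_force: [-0.2, 0.7, -5.3]
width: 18.7
grasp_force: 45.0
```

```bash
python3 -c "
from h import *
print(go(500.5,-15.3,125,-0.123))"
```

```text
('d', array([-0.3,  0.1, 75.1]), 'turn', np.float64(-0.001), 'q7', np.float64(-0.01), 'yaw', np.float64(-0.124))
```

>>> send_path(
  ticks=[
    [10,0,0,1.2,0],
    [10,0,0,1.2,0],
    [10,0,0,0.4,0],
    [10,0,0,0.2,0],
    [10,0,0,0,0],
    [10,0,0,0,0],
    [10,0,0,0,0],
  ],
)

```text
time_s: 58.85
tool_pos: [501.4, -14.8, 126.3]
eef_rot: [0.749, 0.662, 0.0, 0.0]
contact_force: [-0.2, -0.2, -5.3]
width: 18.8
grasp_force: 45.0
```

```bash
python3 -c "
from h import *
print(go(500.5,-15.3,101.5,-0.123))"
```

```text
('d', array([-0.6, -0.9, 24.8]), 'turn', np.float64(0.0), 'q7', np.float64(0.13), 'yaw', np.float64(-0.123))
```

>>> send_path(
  ticks=[
    [10,0,0,0.2,0],
    [10,0,0,0.2,0],
    [10,0,0,0.16,0],
    [10,0,0,0.12,0],
    [10,0,0,0,0],
  ],
)

```text
time_s: 59.48
tool_pos: [501.0, -15.1, 108.5]
eef_rot: [0.749, 0.662, -0.0, 0.0]
contact_force: [0.6, -1.7, -5.6]
width: 19.0
grasp_force: 45.0
```

>>> send_path(
  ticks=[
    [10,0,0,0.12,0],
    [10,0,0,0.08,0],
    [10,0,0,0.04,0],
    [10,0,0,0.04,0],
    [10,0,0,0,0],
    [10,0,0,0,0],
  ],
)

```text
time_s: 60.22
tool_pos: [501.1, -14.9, 101.8]
eef_rot: [0.749, 0.662, 0.0, 0.0]
contact_force: [-0.1, 0.1, -6.0]
width: 18.6
grasp_force: 45.0
```

To row units: 0.7 mm is 0.028.

>>> send_path(
  ticks=[
    [10,0,0,0.028,0],
    [10,0,0,0.028,0],
    [10,0,0,0,0],
    [10,0,0,0,0],
  ],
)

```text
time_s: 60.72
tool_pos: [501.2, -14.9, 101.4]
eef_rot: [0.749, 0.662, 0.0, -0.0]
contact_force: [-11.3, 1.1, 26.2]
width: 18.5
grasp_force: 45.0
```

Seated on the rim. Ease off slightly and turn clockwise.

To row units: -0.6 mm is -0.024, 0.12 rad is 1.2.

>>> send_path(
  ticks=[
    [10,0,0,-0.024,0],
    [10,0,0,0,1],
    [10,0,0,0,1.2],
    [10,0,0,0,1.2],
    [10,0,0,0,1.2],
    [10,0,0,0,1.2],
    [10,0,0,0,1.2],
    [10,0,0,0,1.2],
    [10,0,0,0,1.2],
    [10,0,0,0,1.2],
    [10,0,0,0,1.2],
    [10,0,0,0,1.2],
    [10,0,0,0,0],
  ],
)

```text
time_s: 62.35
tool_pos: [502.1, -14.9, 101.5]
eef_rot: [0.997, 0.073, 0.001, 0.0]
contact_force: [0.1, 1.3, 7.7]
width: 18.9
grasp_force: 45.5
```

```bash
python3 -c "
from h import *
print(go(500.5,-15.3,101,1.47),manip.observe()['ft_torque'])"
```

```text
('d', array([-1.6,  0.2,  0.5]), 'turn', np.float64(0.247), 'q7', np.float64(-0.83), 'yaw', np.float64(-1.424)) [0.40538179 0.30756032 0.38109055]
```

To row units: 0.05 rad is 0.5.

>>> send_path(
  ticks=[
    [10,0,0,0,0.6],
    [10,0,0,0,0.6],
    [10,0,0,0,0.6],
    [10,0,0,0,0.5],
    [10,0,0,0,0],
  ],
)

```text
time_s: 62.98
tool_pos: [502.1, -14.9, 101.6]
eef_rot: [0.999, -0.041, 0.001, 0.0]
contact_force: [-0.7, 1.2, 6.7]
width: 18.6
grasp_force: 46.0
```

```bash
python3 -c "
from h import *
print(go(500.5,-15.3,101,1.47),manip.observe()['ft_torque'])"
```

```text
('d', array([-1.5,  0.5,  0.6]), 'turn', np.float64(0.019), 'q7', np.float64(-1.02), 'yaw', np.float64(-1.653)) [0.16605359 0.12555154 0.53636643]
```

>>> send_path(
  ticks=[
    [10,0,0,0,0.3],
    [10,0,0,0,0.3],
    [10,0,0,0,0],
  ],
)

```text
time_s: 63.35
tool_pos: [502.0, -14.9, 101.5]
eef_rot: [0.997, -0.071, 0.001, 0.0]
contact_force: [0.6, 0.8, 6.7]
width: 18.5
grasp_force: 46.0
```

```bash
python3 -c "
from h import *
print(go(500.5,-15.3,101,1.47),manip.observe()['ft_torque'])"
```

```text
('d', array([-1.4,  0.6,  0.5]), 'turn', np.float64(-0.041), 'q7', np.float64(-1.07), 'yaw', np.float64(-1.712)) [0.13114057 0.22026027 0.53352199]
```

Still turning freely; continue in small steps until the torque rises.

>>> send_path(
  ticks=[
    [10,0,0,0,0.3],
    [10,0,0,0,0.3],
    [10,0,0,0,0],
  ],
)

```text
time_s: 63.72
tool_pos: [502.0, -14.9, 101.6]
eef_rot: [0.995, -0.101, 0.001, 0.0]
contact_force: [0.3, 0.5, 5.9]
width: 19.0
grasp_force: 46.0
```

```bash
python3 -c "
from h import *
print(go(500.5,-15.3,101,1.47),manip.observe()['ft_torque'])"
```

```text
('d', array([-1.4,  0.7,  0.6]), 'turn', np.float64(-0.101), 'q7', np.float64(-1.12), 'yaw', np.float64(-1.772)) [0.14443783 0.18638114 0.549058  ]
```

To row units: 0.03 rad is 0.3.

>>> send_path(
  ticks=[
    [10,0,0,0,0.3],
    [10,0,0,0,0.3],
    [10,0,0,0,0],
  ],
)

```text
time_s: 64.1
tool_pos: [502.0, -14.9, 101.6]
eef_rot: [0.991, -0.13, 0.001, 0.0]
contact_force: [-0.0, 0.4, 4.6]
width: 18.7
grasp_force: 46.0
```

```bash
python3 -c "
from h import *
print(go(500.5,-15.3,101,1.47),manip.observe()['ft_torque'])"
```

```text
('d', array([-1.3,  0.8,  0.6]), 'turn', np.float64(-0.161), 'q7', np.float64(-1.17), 'yaw', np.float64(-1.832)) [0.08381857 0.17297525 0.59469444]
```

Run:
```python
from h import *
s=eyes.capture("side")
cv2.imwrite("pics/l.png",cv2.resize(s[150:290,220:420],(800,560)))
```

```text
(no output)
```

View pics/l.png

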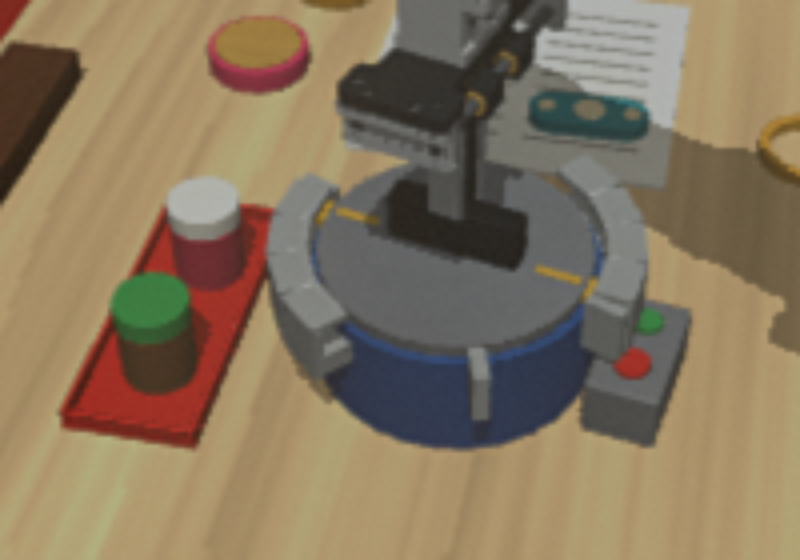

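Run:
```python
from h import *
a,b=at("side",220+337/4,150+213/4,90),at("side",220+583/4,150+279.5/4,90);print(a,b,np.arctan2(a[1]-b[1],a[0]-b[0]))
t=cv2.imread("pics/top0.png")
for A,c,m in blobs(t,(0,0,0),(179,255,255),(0,0,1,1)): pass
for nm,lo,hi in(("red",(0,120,80),(8,255,255)),("grn",(50,90,40),(75,255,255))):
  for A,c,m in blobs(t,lo,hi,(300,230,345,260),3): print(nm,A,c,at("top",*c,47))
```

```text
[584.23042861 -28.87261067  90.        ] [417.65578934   0.8849449   90.        ] -0.17677915902706653
red 43 [312.65116279 244.6744186 ] [378.38475446  25.53565861  47.        ]
grn 33 [326.39393939 246.18181818] [372.96002832 -14.60684907  47.        ]
```

>>> send_path(
  ticks=[
    [10,0,0,0,0.4],
    [10,0,0,0,0.4],
    [10,0,0,0,0],
  ],
  clamp_n=55,
)

```text
time_s: 64.53
tool_pos: [502.0, -14.8, 101.6]
eef_rot: [0.985, -0.17, 0.001, 0.0]
contact_force: [-0.0, 0.1, 6.5]
width: 18.4
grasp_force: 58.7
```

```bash
python3 -c "
from h import *
print(go(500.5,-15.3,101,1.47),manip.observe()['ft_torque'])"
```

```text
('d', array([-1.3,  0.9,  0.6]), 'turn', np.float64(-0.24), 'q7', np.float64(-1.25), 'yaw', np.float64(-1.912)) [0.11238905 0.20765668 1.04981624]
```

Torque has doubled: likely at the stop with pads slipping. Release and check.

To row units: -40 mm is -1.6, -50 mm is -2.

>>> send_path(
  ticks=[
    [60,0,0,0,0],
    [60,0,0,0,0],
    [60,0,0,0,0],
    [60,0,0,0,0],
    [60,0,0,0,0],
    [60,0,0,-1.2,0],
    [60,0,0,-2,0],
    [60,-1.6,0,0,0],
    [60,-2,0,0,0],
    [60,-2,0,0,0],
    [60,0,0,0,0],
    [60,0,0,0,0],
  ],
)

```text
time_s: 66.03
tool_pos: [410.8, 16.6, 182.2]
eef_rot: [0.985, -0.172, -0.026, 0.0]
contact_force: [0.7, 0.1, 0.2]
width: 59.9
grasp_force: 0.0
```

Run:
```python
from h import *
s=eyes.capture("side")
t=eyes.capture("top")
cv2.imwrite("pics/m.png",np.hstack([cv2.resize(s[160:270,280:400],(400,367)),cv2.resize(t[145:265,265:385],(367,367))]))
```

```text
(no output)
```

View pics/m.png

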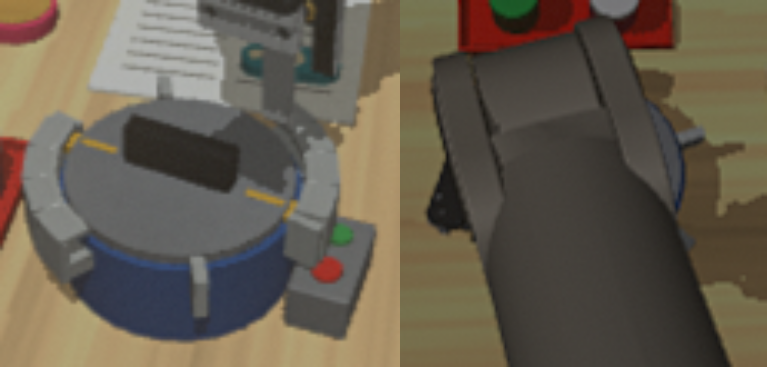

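The cover sits flat under both lugs, ears close to the clockwise stops. I'll measure it numerically from the top with the arm aside.

```bash
python3 -c "
from h import *
print(go(450,330,185,1.47))"
```

```text
('d', array([ -70.5, -308.6,   -3.5]), 'turn', np.float64(-0.247), 'q7', np.float64(-2.15), 'yaw', np.float64(-1.919))
```

>>> send_path(
  ticks=[
    [60,0,-2,0,0],
    [60,0,-2.4,0,0],
    [60,0,-2.4,0,0],
    [60,0,-2.4,0,0],
    [60,0,-2.4,0,0],
    [60,0,0,0,0],
    [60,0,0,0,0],
  ],
)

```text
time_s: 67.0
tool_pos: [508.2, 284.6, 177.3]
eef_rot: [0.984, -0.173, -0.027, 0.003]
contact_force: [-0.3, 0.1, -0.1]
width: 60.2
grasp_force: 0.0
```

Create meas.py:
```python
from h import *
t=eyes.capture("top")
for A,c,m in blobs(t,(0,0,0),(179,255,40),(305,170,348,232),50): print("fin",A,c.round(1),axis(m,"top",126))
E=[(A,c,at("top",*c,89).round(1)) for A,c,m in blobs(t,(15,90,70),(35,255,255),(305,160,350,240),3)]
for e in E: print("ear",e)
a,b=[max((e for e in E if f(e[1][1])),key=lambda e:e[0])[2] for f in(lambda v:v<200,lambda v:v>=200)]
print((a+b)/2,np.arctan2(a[1]-b[1],a[0]-b[0]))
s=eyes.capture("side")
E=[(A,c,at("side",*c,89).round(1)) for A,c,m in blobs(s,(15,90,70),(32,255,255),(290,190,380,230),3)]
for e in E: print("side",e)
```

```bash
python3 meas.py
```

```text
fin 261 [325.4 199. ] (499.1, -15.0, np.float64(-0.232), 96, 22)
ear (np.int32(98), array([344.85714286, 171.3877551 ]), array([586.5, -74.4,  89. ]))
ear (np.int32(32), array([344.25 , 162.125]), array([614.7, -73.6,  89. ]))
ear (np.int32(23), array([320.43478261, 223.56521739]), array([434.1,   1. ,  89. ]))
ear (np.int32(22), array([306.77272727, 233.31818182]), array([407. ,  40.7,  89. ]))
ear (np.int32(21), array([330.28571429, 177.33333333]), array([569.7, -31.2,  89. ]))
ear (np.int32(13), array([318.38461538, 231.38461538]), array([411.7,   7.5,  89. ]))
ear (np.int32(9), array([331.77777778, 170.11111111]), array([591.4, -36.2,  89. ]))
ear (np.int32(9), array([347.55555556, 238.44444444]), array([389.4, -74.9,  89. ]))
ear (np.int32(6), array([306.16666667, 162.33333333]), array([617.1,  38.5,  89. ]))
[510.3 -36.7  89. ] -0.4594393224284012
side (np.int32(24), array([359.20833333, 218.83333333]), array([434.4,  -0.6,  89. ]))
side (np.int32(24), array([316.45833333, 222.875     ]), array([536.5,  35.9,  89. ]))
side (np.int32(12), array([366.41666667, 222.33333333]), array([414.9,   8.3,  89. ]))
side (np.int32(9), array([358.66666667, 195.33333333]), array([449. , -91.8,  89. ]))
side (np.int32(6), array([378.66666667, 198.16666667]), array([394.9, -91.1,  89. ]))
```

Run:
```python
from h import *
a,b=at("top",270+343/3.8,140+188/3.8,92),at("top",270+80/3.8,140+283/3.8,92)
print(a,b,(a+b)/2,np.degrees(np.arctan2(b[1]-a[1],b[0]-a[0])),np.arctan2(b[1]-a[1],b[0]-a[0])-np.radians(117))
print(go(500.5,-15.3,185,1.335))
```

```text
[ 530.29668765 -116.82091645   92.        ] [462.10206072  84.6527284   92.        ] [496.19937419 -16.08409402  92.        ] 108.69988786373676 -0.14486428506253368
('d', array([ 95.3, 284.2,  -8. ]), 'turn', np.float64(-0.114), 'q7', np.float64(-2.06), 'yaw', np.float64(-1.92))
```

```bash
python3 -c "
from workcell import manip, eyes
print(manip.sign_off())"
```

```text
the job is handed in; nothing more can be done
None
```

The job is handed in: both jars stand in the red tray, the two gold ornaments found on the newspaper are in the bowl, and the cover is back on, turned clockwise until the torque rose and the grip slipped. I took that as the stop; the cover measured about 0.09 rad past the tumbler's x, close to the 0.1 limit. The turquoise ornament was still in place when I last measured it.

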